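Pin back the belt tensioner

ROBOT

A 7-joint arm with a two-finger parallel gripper is mounted at the origin on the work surface. World frame = base frame: x ahead of the robot, y to its left, z up, the work surface at z = 0. Lengths are in m, angles in rad, forces in N, time in s.
With the tool pointing down it reaches from about 0.4 to 0.875 m from the base axis. Payload 4.4 kg.
Tool frame: the origin (TCP) lies between the finger pads; the fingertips stand 17 mm ahead of it and the grasp point (between the pads) lies 2 mm behind it (bot.tips_ahead is the distance from the TCP to the fingertips, in m); z points along the fingers, y is the line along which they close (so a half turn about z gives the same grasp; the last joint's range is limited). The gripper opens to 85 mm and grips with 20 to 120 N. Pads are 22 mm wide; open, the fingers measure 114 mm over their backs; the gripper's body (76 mm by 85 mm) begins 54 mm behind the grasp point. The pads swing forward as they close: fully open they stand 13 mm farther back than shut.
Start: joints at [-1.19, 0.628, 0.038, 1.517, -0.027, 0.996, -0.02], TCP at [0.281, 0.586, 0.225] pointing down, gripper open.
Joint ranges: [-3.06, 3.06], [-0.37, 2.12], [-1.25, 1.32], [0.18, 2.47], [-1.1, 4.24], [0.23, 1.98], [-2.94, 2.94]. Speed limits (rad/s): [2.57, 2.57, 3.14, 3.14, 3.14, 3.14, 3.14].

INTERFACE

Orientations are given as a unit quaternion [x, y, z, w].
In Python, from station import bot gives the robot as it stands.
- The arm moves only by the shell command python3 -m jog [OPENING] [FORCE], which reads ROWS from standard input. ROWS is one flat JSON list of numbers that holds 1 to 8 rows one after another, with no inner brackets; each row has 6 numbers: dx, dy, dz in m, then a rotation vector rx, ry, rz in rad; each row shifts and turns the commanded pose from where the row before left it, along the tool's axes as they then stand; what a row does not reach is not made up. A row lasts 1/10 s, in which the tool goes at most 0.05 m and 0.15 rad, less where a joint would pass 70% of its speed; a pose out of reach is approached as far as the arm can. OPENING is the finger opening in m, set as the command begins (- or left out keeps the last). The fingers move at their own pace and stop on an object; FORCE is the grip in N (left out, the last holds). Time passes only in rows, so rows that do not move let the fingers close. It prints the time, the measured TCP pose, the force, the opening and the grip force at its end. Input that does not fit is refused with a message, and nothing moves.
- bot.sense(): the state, without advancing time (a new reading comes with each control period).
- bot.snapshot(name): name is "scene" or "top" or "wrist"; returns a dict with "frame" (480x640x3 uint8, red, green, blue), "K" (3x3 intrinsics, pixels), "rvec" (rotation vector, rad) and "tvec" (3), from world to camera coordinates, as OpenCV has them. Camera axes: x right, y down, z forward; pixel columns grow to the right and rows downward; lengths in m; the calibration is good to about 2 mm. A picture is of the moment at which its call begins. There is no depth.
- bot.close_job(): hands the job in; it is judged then, once.
The state is a dict: "time": time; "q": joint angles; "qvel": joint speeds; "tau": joint torques, N m; "eef_pos": TCP position; "tool_rot": TCP orientation; "wrist_force": force on the tool from outside, world axes, zero at the start; "wrist_torque": the same for the moment, N m; "grip_width": finger opening in m; "grip_force": force on a finger pad.
Only numpy, scipy, OpenCV 4.12 (cv2) and the standard library are available. Lean on these libraries where they do the work, as an engineer would, in place of code of your own. Each camera call takes 0.05 s, during which the arm holds its last target. There are 200 camera calls.

TASK

The belt of the tray conveyor's drive is off for changing, and the sprung tension wheel has to be locked back for the new one: take the locking pin with the tall ribbed round knob from the stand, put it through the hole in the wheel's lug, use it to turn the wheel anticlockwise against its spring, and let it down into the locking slot in the plate beneath, shoulder fully down on the lug, so that it holds the wheel when you let go. Feel for the slot and press only gently with the pin (under 30 N), never let the wheel snap back, and leave the other pins and everything else on the table where they are.

Things in the scene. Friction and masses are not known exactly. Their poses are not given: they have to be found in the camera images.
- lock_pin: Locking pin, plain steel: shank 10 mm in diameter, 36 mm long, 3 mm chamfer at the tip, under a ribbed round knob 22 mm wide and 34 mm tall (tallest of the three pins; the knob's underside is the shoulder). 55 to 115 g. Starts upright in one of the stand's holes, shoulder on the stand. Origin: centre of the shank's tip; z up along the pin, shoulder at z = 36 mm, knob's top at 70 mm.
- pin_stand: White plastic block 170 x 50 x 45 mm, fixed, with three holes of 13 mm, 40 mm deep, at x = -55, 0 and 55 mm of its own x axis. Origin: centre of its underside; x along the row. Each hole holds one pin, in any order.
- disc_pin: Another steel pin in the stand, with a flat disc head 34 mm wide and 10 mm tall: not needed, leave it. Origin: tip of its shank.
- tee_pin: Another steel pin in the stand, with a T handle 40 mm long, top 27 mm above the stand: not needed, leave it. Origin: tip of its shank.
- module: Belt-drive module, fixed: aluminium base plate 200 x 260 x 12 mm (y -110 to 150 mm), on it an aluminium quadrant plate (flat top at z = 36 mm) and above that the tension wheel; a pulley 64 mm wide, 80 mm tall and a white box 52 mm tall at its +y end. Origin: underside, on the wheel's axis; z up.
- pivot (a point): Point on the wheel's upright axis, level with the lug's top (z = 50 mm). The quadrant plate under the lug has one slot right through, 24 mm deep, 13 mm along the lug's travel, 15 mm radially, chamfered 1.5 mm, 82 mm from this axis. Its place varies: the lug hole is over it at a wheel angle between 0.55 and 0.95 rad. Seen from above until the lug covers it; no pose is measured.
- tension_wheel (a joint): Angle (rad) of the tension wheel: steel disc 120 mm wide, its white idler roller 44 mm wide (top at z = 82 mm), across from it a square lug 40 mm wide, 12 mm thick. 0 at rest on its stop, growing anticlockwise seen from above, end stop 1.3. A coil spring drives it to 0: 0.42 N m at 0 plus 0.35 per rad (5 N at the lug hole at rest, 9 N at 0.95 rad). Let go, it snaps back.
- lug_hole (a point): Centre of the mouth of the round through hole (13 mm, 2 mm chamfer) in the lug's top face, 82 mm from the axis; turns with the wheel, x away from the axis, z up. Lug 12 mm thick, 2 mm gap to the quadrant plate: away from the slot a pin put through stops on the plate, tip 14 mm below this point; over the slot it goes on until its shoulder meets the lug, tip 36 mm below.
- tray_a: White portion tray 120 x 180 x 35 mm with dividers, bystander. Origin: centre of its underside.
- tray_b: A second such tray, bystander.
- wrench: Steel wrench lying on the table, bystander.
- spray: Cleaning bottle, 70 mm wide, 150 mm tall, standing, bystander. Origin: centre of its underside.
- spare_roller: Spare idler roller, 44 mm wide, 36 mm tall, standing, bystander. Origin: centre of its underside.
- bearing: Steel bearing ring 40 mm wide, 12 mm thick, flat on the table, bystander. Origin: centre of its underside.
Mind the look-alikes: they are no part of the job. Leave any green or purple look-alike of the lock_pin alone.

How it is judged:
By the outcome, as a careful person would: the job done as asked, in the order asked, and still so for the second after the job is handed in, with the robot touching nothing.
It also fails if it takes over 72 s, if anything falls off the work surface, if the arm or the gripper's body presses on something with over 40 N, if the wrist force passes 120 N, or if a joint passes its speed limit or range.

## Working session

There is one attempt and no reset: what is moved stays moved. The work goes in short steps, Python scripts to look and compute and a shell command to move; the robot and the scene stay as the last step left them, time stands still between calls to the robot, and variables do not carry over. Pictures are saved under pics/ and viewed, at most 13 in all, crops included, and the job is handed in when it is done.

```bash
ls; mkdir -p pics
cat > h.py <<'E'
import numpy as np, cv2
from scipy.spatial.transform import Rotation as R
from station import bot
def snap(n,f):
    s=bot.snapshot(n); cv2.imwrite('pics/'+f+'.png',s['frame'][:,:,::-1]); np.savez('pics/'+f+'.npz',**{k:np.array(v) for k,v in s.items()}); return s
def cam(f):
    d=np.load('pics/'+f+'.npz'); return d['K'],R.from_rotvec(d['rvec'].ravel()).as_matrix(),d['tvec'].ravel()
def px2w(f,u,v,z):
    K,r,t=cam(f); d=r.T@np.linalg.solve(K,[u,v,1.]); c=-r.T@t
    return c+d*(z-c[2])/d[2]
def w2px(f,p):
    K,r,t=cam(f); q=K@(r@np.array(p)+t); return q[:2]/q[2]
def crop(f,x0,y0,x1,y1,k,o):
    im=cv2.imread('pics/'+f+'.png')[y0:y1,x0:x1]; cv2.imwrite('pics/'+o+'.png',cv2.resize(im,None,fx=k,fy=k,interpolation=cv2.INTER_CUBIC))
E
python3 - <<'E'
from h import *
for n in('top','scene'): 
    snap(n,n); K,r,t=cam(n); print(K[0,0],-r.T@t)
s=bot.sense(); print(s['eef_pos'],s['tool_rot'],s['grip_width'],R.from_quat(s['tool_rot']).as_matrix())
E
```

```text
pics
615.4526198604834 [ 0.50950455 -0.13979241  1.50768122]
571.0641657610338 [ 0.95779365 -0.86533168  0.74322689]
[0.28056268 0.58568816 0.223849  ] [ 2.21538768e-01  9.75151168e-01 -8.57105838e-04 -1.96089390e-04] 0.08546260235011999 [[-9.01841072e-01  4.32067241e-01 -7.62197938e-04]
 [ 4.32067913e-01  9.01839679e-01 -1.58473271e-03]
 [ 2.66925297e-06 -1.75849832e-03 -9.99998454e-01]]
```

View pics/top.png

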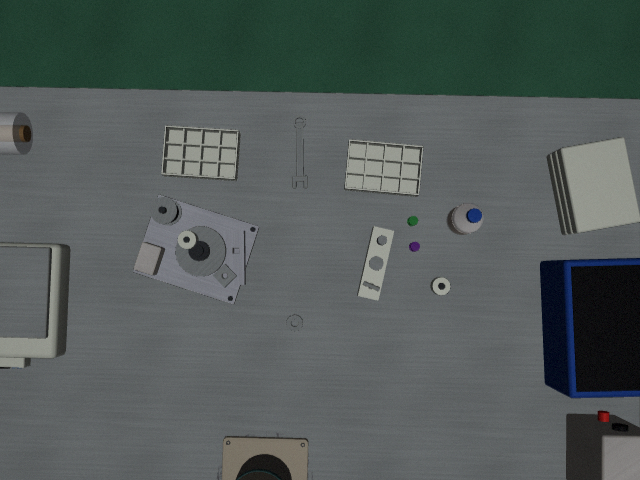

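View pics/scene.png

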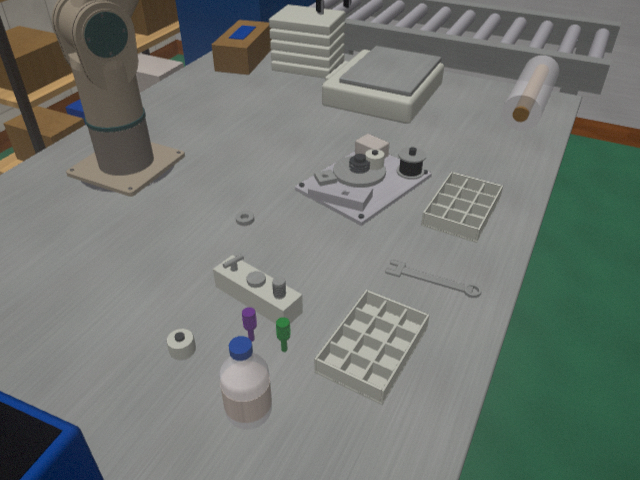

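The top view shows the module at about (200,250), the lug at (228,275) and a dark square, probably the slot, at (236,251). The stand is at (376,263). Its knob candidate is at (382,240), the disc at (376,263) and the tee at (371,286). The green and purple look-alikes are at (413,221) and (414,246). Next I'll enlarge both areas.

Run:
```python
from h import *
a=cv2.imread('pics/top.png')
A=cv2.resize(a[190:310,130:265],None,fx=4,fy=4,interpolation=cv2.INTER_CUBIC)
B=cv2.resize(a[220:310,350:400],None,fx=5,fy=5,interpolation=cv2.INTER_CUBIC)
C=np.zeros((480,800,3),np.uint8);C[:480,:540]=A;C[:450,545:795]=B
cv2.imwrite('pics/c1.png',C)
print(w2px('top',[0,0,0]),w2px('top',[.5,.2,0]),w2px('top',bot.sense()['eef_pos']),w2px('scene',bot.sense()['eef_pos']))
```

```text
[264.14602669 479.83875384] [188.5243962  270.63204293] [-23.41386803 371.53014589] [332.64330986  17.87980622]
```

View pics/c1.png

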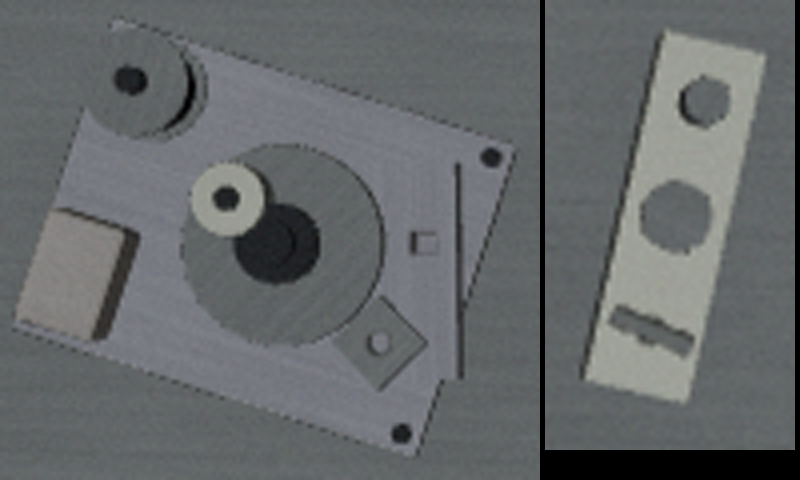

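The crop shows the lug hole at (379,342), the slot at (424,244) and the wheel disc centred at (283,245). The tall knob is at (705,102), in the stand's far hole, with the disc and tee heads below it. The lug has to turn anticlockwise, up and to the right, to reach the slot.

Run:
```python
from h import *
o=lambda x,y,k,x0,y0:(x0+(x+.5)/k-.5,y0+(y+.5)/k-.5)
L=px2w('top',*o(379,342,4,130,190),.05); S=px2w('top',*o(424,244,4,130,190),.036)
# plate corners z=.012 (holes bolt), far corners: TL(112,18)? BL(13,325), TR(514,148), BR(417,456)
BL,TR,BR=[px2w('top',*o(x,y,4,130,190),.012) for x,y in((13,327),(514,148),(417,456))]
print('edges',np.linalg.norm(TR-BR),np.linalg.norm(BL-BR))
ex=(TR-BR)/np.linalg.norm(TR-BR); ey=(BL-BR)/np.linalg.norm(BL-BR); 
ang=np.arctan2(ey[1],ey[0])-np.pi/2; print('yaw',ang, np.arctan2(ex[1],ex[0]))
P=(BR+TR)/2+ey*.11; D=px2w('top',*o(283,245,4,130,190),.05)
print('L',L,'S',S,'P',P,'D',D)
for c in(P,D): print(np.hypot(*(L-c)[:2]),np.hypot(*(S-c)[:2]),np.arctan2(*(L-c)[1::-1]),np.arctan2(*(S-c)[1::-1]))
k=px2w('top',*o(705-545,102,5,350,220),.079); d=px2w('top',*o(677-545,216,5,350,220),.055)
c=[px2w('top',*o(x-545,y,5,350,220),.045) for x,y in((667,30),(766,53),(687,403),(585,380))]
print('knob',k,'disc',d,'stand',np.mean(c,0),np.linalg.norm(c[0]-c[1]),np.linalg.norm(c[1]-c[2]))
a=(c[0]+c[1]-c[2]-c[3]);a/=np.linalg.norm(a);print(a,np.mean(c,0)+.055*a)
for n,p in(('green',(413,221)),('purple',(414,246))): print(n,px2w('top',*p,.06))
print(w2px('scene',k),w2px('scene',L),w2px('scene',S))
```

```text
edges 0.1960426051158288 0.259279388050123
yaw -0.28205366961032485 -0.2768506000760997
L [0.49174855 0.1031542  0.05      ] S [0.55085882 0.08028314 0.036     ] P [0.54770463 0.1631125  0.012     ] D [0.54787285 0.16206642 0.05      ]
0.0820126839091021 0.08288939417790753 -2.3216808815162935 -1.5327340912941052
0.08136699053445137 0.08183777874258762 -2.3319641320657336 -1.5343017107340429
knob [ 0.5823961  -0.26478423  0.079     ] disc [ 0.52952811 -0.25477387  0.055     ] stand [ 0.529613   -0.25524529  0.045     ] 0.0482444296499175 0.17026634349962044
[ 0.97895956 -0.20405437  0.        ] [ 0.58345578 -0.26646828  0.045     ]
green [ 0.62986394 -0.33933762  0.06      ]
purple [ 0.57104852 -0.34271725  0.06      ]
[277.75805704 280.46479189] [324.56027122 175.7257518 ] [344.35085112 192.84775359]
```

```bash
echo '[-0.048, 0, 0, 0, 0, 0.075, -0.048, 0, 0, 0, 0, 0.075, -0.048, 0, 0, 0, 0, 0.075, -0.048, 0, 0, 0, 0, 0.075, -0.048, 0, 0, 0, 0, 0.075, -0.048, 0, 0, 0, 0, 0.075, -0.048, 0, 0, 0, 0, 0.075, -0.048, 0, 0, 0, 0, 0.075]' | python3 -m jog 0.05 30
echo '[-0.048, 0, 0, 0, 0, 0.075, -0.048, 0, 0, 0, 0, 0.075, -0.048, 0, 0, 0, 0, 0.075, -0.048, 0, 0, 0, 0, 0.075, -0.048, 0, 0, 0, 0, 0.075, -0.048, 0, 0, 0, 0, 0.075, -0.048, 0, 0, 0, 0, 0.075, -0.048, 0, 0, 0, 0, 0.075]' | python3 -m jog
echo '[-0.048, 0, 0, 0, 0, 0.075, -0.048, 0, 0, 0, 0, 0.075, -0.048, 0, 0, 0, 0, 0.075, -0.048, 0, 0, 0, 0, 0.075, -0.030, 0, 0, 0, 0, 0.15, 0, 0, 0, 0, 0, 0.15, 0, 0, 0, 0, 0, 0.15, 0, 0, 0, 0, 0, 0.15]' | python3 -m jog
echo '[0, 0, 0, 0, 0, 0.15, 0, 0, 0, 0, 0, 0.15, 0, 0, 0, 0, 0, 0.15, 0, 0, 0, 0, 0, 0.15, 0, 0, 0, 0, 0, 0.1, 0, 0, 0, 0, 0, 0, 0, 0, 0, 0, 0, 0]' | python3 -m jog
cat >> h.py <<'E'
def rel(p,heading_deg=None):
    s=bot.sense(); M=R.from_quat(s['tool_rot']).as_matrix(); h=np.degrees(np.arctan2(M[1,1],M[0,1]))
    print('t',s['time'],'tcp',s['eef_pos'],'heading y',h,'tilt',M[:,2],'F',s['wrist_force'],'grip',s['grip_width'],s['grip_force'],'q7',s['q'][6])
    print('d tool',M.T@(np.array(p)-s['eef_pos']), 'rz',None if heading_deg is None else -np.radians(heading_deg-h))
E
python3 - <<'E'
from h import *
rel([.583,-.2655,.067],-101.8); snap('wrist','w1'); print(w2px('w1',[.583,-.2655,.079]))
E
```

```text
time: 0.9
eef_pos: [0.569, 0.3382, 0.2241]
tool_rot: [0.501, 0.865, -0.0, -0.0]
wrist_force: [0.3, 0.0, -1.2]
grip_width: 0.0499
grip_force: 0.0
time: 1.7
eef_pos: [0.6657, -0.0275, 0.2241]
tool_rot: [0.734, 0.679, -0.0, -0.0]
wrist_force: [1.2, 0.3, 0.6]
grip_width: 0.0503
grip_force: 0.0
time: 2.5
eef_pos: [0.6184, -0.2417, 0.2241]
tool_rot: [0.957, 0.29, -0.0, -0.0]
wrist_force: [-0.0, 0.2, -0.6]
grip_width: 0.05
grip_force: 0.0
time: 3.2
eef_pos: [0.6187, -0.2413, 0.2242]
tool_rot: [0.999, -0.051, -0.0, -0.0]
wrist_force: [0.7, -0.2, 0.1]
grip_width: 0.0501
grip_force: 0.0
t 3.2 tcp [ 0.61871615 -0.24128117  0.22421563] heading y -95.87943625832291 tilt [-8.56031737e-04  2.33148650e-04 -9.99999606e-01] F [ 0.66981407 -0.16803333  0.13185029] grip 0.050134092863503295 0.0 q7 -0.8724776521394443
d tool [-0.03290976  0.02777271  0.1572405 ] rz 0.10333333086646017
[345.30017723 262.48200381]
```

View pics/w1.png

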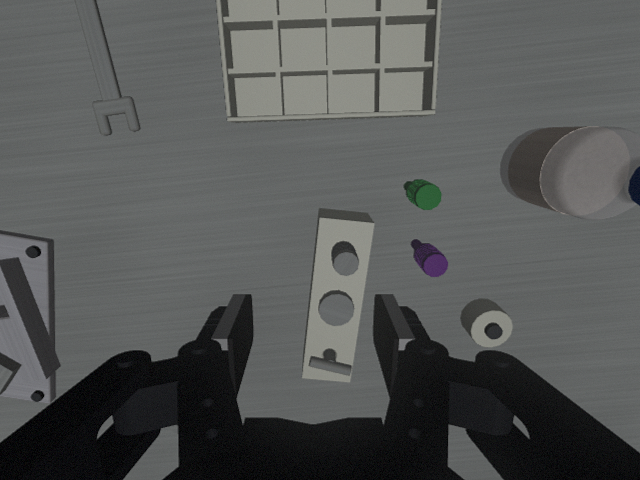

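The knob's top is at (346,262), and I predicted (345,262), so the position holds. Next I go over it and down, with a check before closing.

```bash
echo '[-0.0165, 0.014, 0.02, 0, 0, 0, -0.0165, 0.014, 0.02, 0, 0, 0, 0, 0, 0.02, 0, 0, 0.103, 0, 0, 0.02, 0, 0, 0, 0, 0, 0.01, 0, 0, 0, 0, 0, 0, 0, 0, 0, 0, 0, 0, 0, 0, 0]' | python3 -m jog
python3 - <<'E'
from h import *
rel([.583,-.2655,.067],-101.8)
E
```

```text
time: 3.95
eef_pos: [0.5835, -0.2662, 0.1353]
tool_rot: [0.995, -0.104, 0.0, 0.0]
wrist_force: [0.0, -0.7, 0.2]
grip_width: 0.05
grip_force: 0.0
t 3.95 tcp [ 0.58351903 -0.26623802  0.1353019 ] heading y -101.88407736836918 tilt [ 7.56121165e-04 -4.61495236e-04 -9.99999608e-01] F [ 0.00484508 -0.68579031  0.18157228] grip 0.04995685048240749 0.0 q7 -0.8222445597362734
d tool [-0.00071691 -0.00063553  0.06830114] rz -0.0014674269044543148
```

```bash
echo '[0, 0, 0.02, 0, 0, 0, 0, 0, 0.02, 0, 0, 0, 0, 0, 0.016, 0, 0, 0, 0, 0, 0.01, 0, 0, 0, 0, 0, 0.002, 0, 0, 0, 0, 0, 0, 0, 0, 0]' | python3 -m jog
echo '[0, 0, 0, 0, 0, 0, 0, 0, 0, 0, 0, 0, 0, 0, 0, 0, 0, 0, 0, 0, 0, 0, 0, 0, 0, 0, 0, 0, 0, 0, 0, 0, 0, 0, 0, 0]' | python3 -m jog 0.0 70
python3 - <<'E'
from h import *
rel([.583,-.2655,.067],-101.8)
E
```

```text
time: 4.55
eef_pos: [0.5833, -0.2662, 0.0669]
tool_rot: [0.995, -0.104, 0.0, 0.0]
wrist_force: [-0.4, 0.0, 0.5]
grip_width: 0.0503
grip_force: 0.0
time: 5.15
eef_pos: [0.5837, -0.2662, 0.0678]
tool_rot: [0.995, -0.104, 0.001, 0.0]
wrist_force: [-0.8, 0.1, 5.4]
grip_width: 0.0172
grip_force: 68.4
t 5.15 tcp [ 0.58373715 -0.26618398  0.06777845] heading y -101.9214823579832 tilt [ 1.58969006e-03 -4.23528286e-04 -9.99998647e-01] F [-0.7615538   0.1286161   5.43211053] grip 0.017207352571011365 68.35450172424316 q7 -0.7675439949252226
d tool [-0.00086382 -0.00051702  0.00077699] rz -0.002120267129893209
```

```bash
echo '[0, 0, -0.01, 0, 0, 0, 0, 0, -0.02, 0, 0, 0, 0, 0, -0.02, 0, 0, 0, 0, 0, -0.03, 0, 0, 0, 0, 0, -0.03, 0, 0, 0, 0, 0, 0, 0, 0, 0, 0, 0, 0, 0, 0, 0]' | python3 -m jog
python3 - <<'E'
from h import *
P=np.array([.5478,.1626,.12]); L=np.array([.4917,.1032,.12])
rel(L,-43.3)
snap('wrist','w2');snap('scene','s2')
a=cv2.imread('pics/w2.png');p=bot.sense()['eef_pos'];u,v=map(int,w2px('s2',p));print(u,v)
b=cv2.imread('pics/s2.png')[v-40:v+80,u-60:u+60]
C=np.zeros((480,800,3),np.uint8);C[:300,:400]=cv2.resize(a,(400,300));C[:400,400:]=cv2.resize(b,(400,400),interpolation=cv2.INTER_CUBIC);cv2.imwrite('pics/c2.png',C)
E
```

```text
time: 5.85
eef_pos: [0.5832, -0.2658, 0.1774]
tool_rot: [0.995, -0.104, 0.0, -0.0]
wrist_force: [-0.6, 0.6, -1.4]
grip_width: 0.0169
grip_force: 68.5
t 5.85 tcp [ 0.58322309 -0.26584487  0.17736305] heading y -101.9266640111862 tilt [ 9.97576441e-04 -7.26044143e-05 -9.99999500e-01] F [-0.57147952  0.6184601  -1.41019452] grip 0.016946381180302988 68.5171902179718 q7 -0.8555234156545121
d tool [-0.16587083 -0.3421564   0.05724493] rz -1.023228316455665
274 236
```

View pics/c2.png

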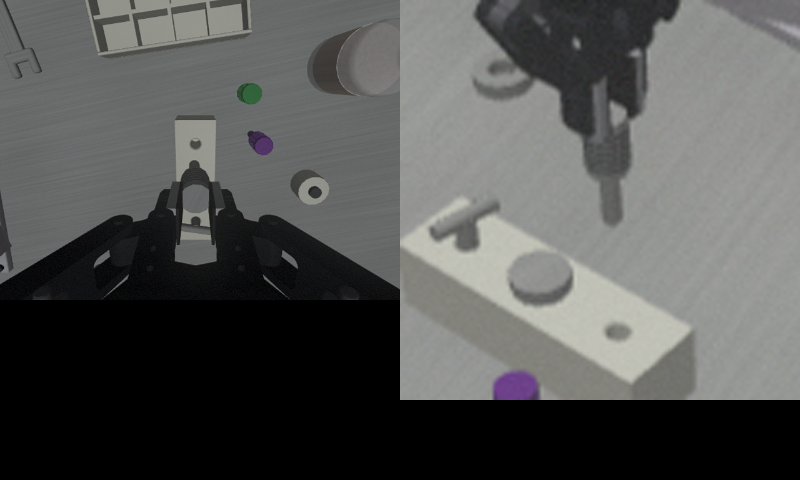

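```bash
python3 - <<'E'
from h import *
p=bot.sense()['eef_pos']
for n in('s2','w2'):
    print(n,[w2px(n,p+[0,0,z]).round(1) for z in(.009,-.025,-.059)])
a=cv2.imread('pics/w2.png')[240:350,255:375]; b=cv2.imread('pics/s2.png')[215:275,250:310]
C=np.zeros((480,800,3),np.uint8);C[:440,:480]=cv2.resize(a,None,fx=4,fy=4,interpolation=cv2.INTER_CUBIC);C[:318,481:799]=cv2.resize(b,(318,318),interpolation=cv2.INTER_CUBIC);cv2.imwrite('pics/c3.png',C)
E
echo '[-0.0207, -0.0428, 0, 0, 0, 0, -0.0207, -0.0428, 0, 0, 0, 0, -0.0207, -0.0428, 0, 0, 0, 0, -0.0207, -0.0428, 0, 0, 0, 0, -0.0207, -0.0428, 0, 0, 0, 0, -0.0207, -0.0428, 0, 0, 0, 0, -0.0207, -0.0428, 0, 0, 0, 0, -0.0207, -0.0428, 0, 0, 0, 0]' | python3 -m jog
echo '[0, 0, 0, 0, 0, -0.146, 0, 0, 0, 0, 0, -0.146, 0, 0, 0, 0, 0, -0.146, 0, 0, 0, 0, 0, -0.146, 0, 0, 0, 0, 0, -0.146, 0, 0, 0, 0, 0, -0.146, 0, 0, 0, 0, 0, -0.146, 0, 0, 0, 0, 0, 0]' | python3 -m jog
python3 - <<'E'
from h import *
rel([.4917,.1032,.12],-43.3)
E
```

```text
s2 [array([274.7, 231.7]), array([275.7, 248.2]), array([276.7, 263.9])]
w2 [array([309.7, 311.6]), array([310.3, 280.8]), array([310.7, 259.1])]
time: 6.75
eef_pos: [0.4903, 0.1051, 0.1757]
tool_rot: [0.995, -0.104, -0.001, 0.0]
wrist_force: [1.0, 0.1, -0.6]
grip_width: 0.0174
grip_force: 68.6
time: 7.55
eef_pos: [0.4911, 0.1032, 0.176]
tool_rot: [0.918, 0.396, -0.001, -0.0]
wrist_force: [-0.7, 0.1, -1.3]
grip_width: 0.0175
grip_force: 68.7
t 7.55 tcp [0.49112825 0.1031936  0.17595749] heading y -43.35634977273949 tilt [-1.91330747e-03  1.15098275e-04 -9.99998163e-01] F [-0.67744796  0.09358918 -1.33823931] grip 0.017517712022943024 68.67224335670471 q7 -0.5798724040415179
d tool [0.000466   0.00049359 0.05595629] rz -0.0009834890670547256
```

View pics/c3.png

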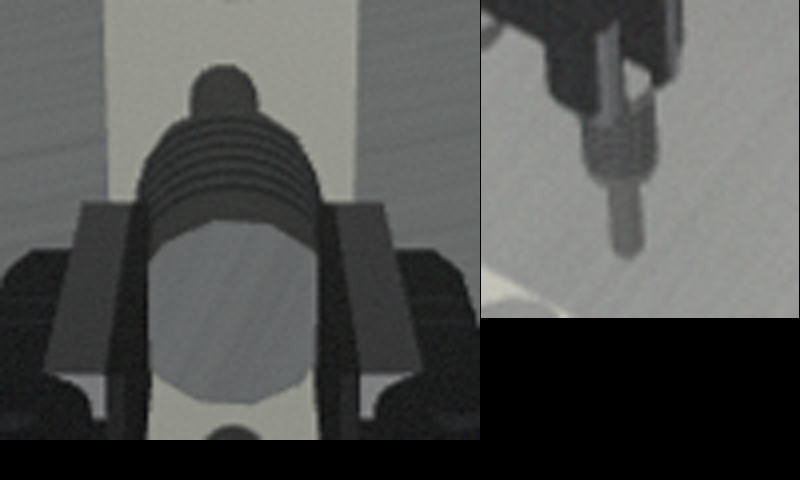

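The tip sits within about 2 mm of the prediction in both views and the pin is upright. I lower it to just above the lug and check the force.

```bash
echo '[0.0015, 0.0005, 0.02, 0, 0, 0, 0, 0, 0.02, 0, 0, 0, 0, 0, 0.012, 0, 0, 0, 0, 0, 0.008, 0, 0, 0, 0, 0, 0, 0, 0, 0, 0, 0, 0, 0, 0, 0]' | python3 -m jog
python3 - <<'E'
from h import *
rel([.4917,.1032,.098],-43.3); snap('wrist','w3')
p=bot.sense()['eef_pos']
print(w2px('w3',[.4917,.1032,.05]),w2px('w3',p+[0,0,-.059]))
crop('w3',200,120,440,300,3.3,'w3c')
E
```

```text
time: 8.15
eef_pos: [0.4935, 0.1039, 0.1169]
tool_rot: [0.919, 0.395, 0.0, 0.0]
wrist_force: [0.1, -0.3, 0.0]
grip_width: 0.0173
grip_force: 68.7
t 8.15 tcp [0.49350043 0.10393931 0.11689108] heading y -43.420801775196324 tilt [ 2.33883966e-04 -1.43564706e-04 -9.99999962e-01] F [ 0.14120765 -0.31685285  0.04632914] grip 0.017287528141156434 68.66737961769104 q7 -0.5107277232505847
d tool [-0.00177557 -0.0008046   0.01889077] rz -0.002108388719429923
[312.10030804 256.96953912] [313.63798746 258.13357428]
```

View pics/w3c.png

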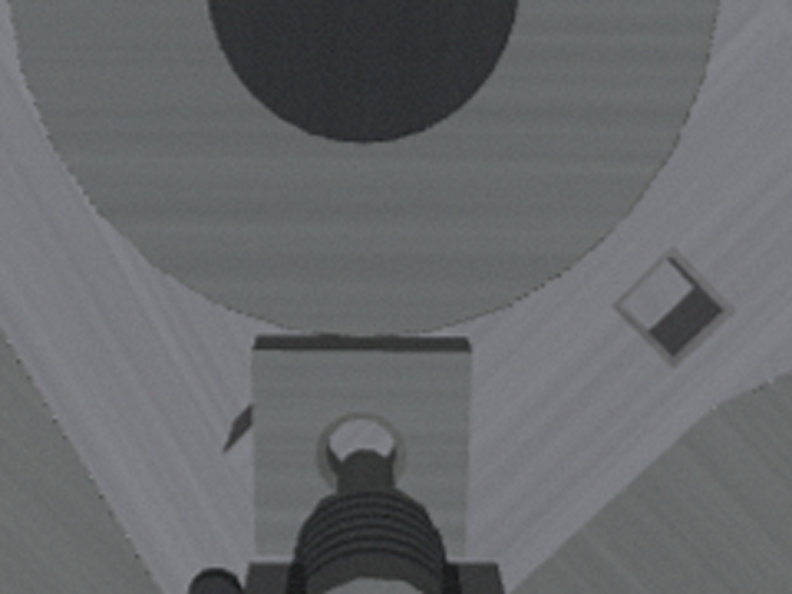

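The shank sits over the hole. The hole is at about (361,454) in the crop and the shank is centred at u=367, about 1 mm to +y. The slot is visible to the right at (674,306). I nudge across and lower by feel.

```bash
echo '[0, -0.001, 0.005, 0, 0, 0, 0, 0, 0.003, 0, 0, 0, 0, 0, 0.002, 0, 0, 0, 0, 0, 0, 0, 0, 0]' | python3 -m jog
echo '[0, 0, 0.002, 0, 0, 0, 0, 0, 0.002, 0, 0, 0, 0, 0, 0.001, 0, 0, 0, 0, 0, 0, 0, 0, 0]' | python3 -m jog
python3 - <<'E'
from h import *
rel([.4917,.1032,.098],-43.3)
E
```

```text
time: 8.6
eef_pos: [0.4923, 0.1047, 0.1065]
tool_rot: [0.918, 0.396, -0.0, -0.0]
wrist_force: [-0.6, -0.7, -0.7]
grip_width: 0.0171
grip_force: 68.7
time: 9.0
eef_pos: [0.4924, 0.1047, 0.1015]
tool_rot: [0.918, 0.396, -0.0, -0.0]
wrist_force: [0.0, 0.1, -1.4]
grip_width: 0.017
grip_force: 68.7
t 9.0 tcp [0.49243001 0.10469065 0.10152721] heading y -43.37826133976307 tilt [-3.35637407e-04 -5.70049877e-05 -9.99999942e-01] F [ 0.04310931  0.0939985  -1.41679034] grip 0.017018358566798366 68.67240786552429 q7 -0.49358451372700196
d tool [-0.00158387  0.00049392  0.00352754] rz -0.0013659180558876008
```

No contact force 7.5 mm below the lug top, so the tip is in the hole. I carry on gently to the plate.

```bash
echo '[0, 0, 0.003, 0, 0, 0, 0, 0, 0.001, 0, 0, 0, 0, 0, 0, 0, 0, 0, 0, 0, 0, 0, 0, 0]' | python3 -m jog
echo '[0, 0, 0.001, 0, 0, 0, 0, 0, 0, 0, 0, 0]' | python3 -m jog
echo '[0, 0, 0.001, 0, 0, 0, 0, 0, 0, 0, 0, 0]' | python3 -m jog
```

```text
time: 9.4
eef_pos: [0.4925, 0.1047, 0.0977]
tool_rot: [0.918, 0.396, -0.0, -0.0]
wrist_force: [0.4, 0.6, -1.1]
grip_width: 0.0172
grip_force: 68.7
time: 9.6
eef_pos: [0.4925, 0.1048, 0.0966]
tool_rot: [0.918, 0.396, -0.0, -0.0]
wrist_force: [-1.0, 0.2, -1.1]
grip_width: 0.017
grip_force: 68.7
time: 9.8
eef_pos: [0.4924, 0.1047, 0.0956]
tool_rot: [0.918, 0.396, -0.0, -0.0]
wrist_force: [-0.3, 0.2, -0.9]
grip_width: 0.017
grip_force: 68.7
```

```bash
echo '[0.0001, 0.004, 0, 0, 0, -0.05, 0.0001, 0.004, 0, 0, 0, -0.05, 0.0001, 0.004, 0, 0, 0, -0.05, 0.0001, 0.004, 0, 0, 0, -0.05, 0, 0, 0, 0, 0, 0]' | python3 -m jog
python3 - <<'E'
from h import *
cat='''
'''
rel([.5478,.1626,.0956]); p=bot.sense()['eef_pos'][:2]-[.5478,.1626]; print(np.hypot(*p),np.arctan2(p[1],p[0]))
E
```

```text
time: 10.3
eef_pos: [0.5026, 0.0962, 0.0953]
tool_rot: [0.874, 0.486, -0.002, -0.002]
wrist_force: [-3.8, 2.5, 1.7]
grip_width: 0.0173
grip_force: 68.7
t 10.3 tcp [0.50264965 0.09615386 0.09531895] heading y -31.858288457154337 tilt [-0.00544685  0.00206562 -0.99998303] F [-3.77119206  2.53002762  1.6586183 ] grip 0.017281875506541394 68.65779161453247 q7 -0.3344991901091385
d tool [ 0.08026732  0.00327546 -0.00038972] rz None
0.08033457341340797 -2.167633093442976
```

```bash
echo '[0.0001, 0.004, -0.0005, 0, 0, -0.05, 0.0001, 0.004, 0, 0, 0, -0.05, 0.0001, 0.004, 0, 0, 0, -0.05, 0.0001, 0.004, 0, 0, 0, -0.05, 0.0001, 0.004, 0, 0, 0, -0.05, 0.0001, 0.004, 0, 0, 0, -0.05, 0, 0, 0, 0, 0, 0]' | python3 -m jog
cat >> h.py <<'E'
def pol():
    s=bot.sense(); rel([.5478,.1626,.0956]); p=s['eef_pos'][:2]-[.5478,.1626]; M=R.from_quat(s['tool_rot']).as_matrix()
    print('r',np.hypot(*p),'ang',np.arctan2(p[1],p[0]),'Ftool',M.T@s['wrist_force'])
E
python3 -c 'from h import *;pol()'
```

```text
time: 11.0
eef_pos: [0.5234, 0.0861, 0.0953]
tool_rot: [0.792, 0.611, -0.003, -0.003]
wrist_force: [-5.8, 1.4, 1.1]
grip_width: 0.0172
grip_force: 68.9
t 11.0 tcp [0.52336243 0.08610331 0.09532942] heading y -14.702472237612623 tilt [-0.00801165  0.00100017 -0.99996741] F [-5.76361664  1.41232466  1.09399572] grip 0.01718174621636777 68.92004013061523 q7 -0.11640196616233708
d tool [ 0.08019382  0.00422027 -0.00038985] rz None
r 0.08030527960310095 ang -1.8800085693585955 Ftool [-0.09783885 -5.94191036 -1.04637143]
```

```bash
echo '[0.0001, 0.004, 0, 0, 0, -0.05, 0.0001, 0.004, 0, 0, 0, -0.05, 0.0001, 0.004, 0, 0, 0, -0.05, 0.0001, 0.004, 0, 0, 0, -0.05, 0.0001, 0.004, 0, 0, 0, -0.05, 0.0001, 0.004, 0, 0, 0, -0.05, 0, 0, 0, 0, 0, 0]' | python3 -m jog
python3 - <<'E'
from h import *
pol(); snap('top','t4'); snap('scene','s4')
a=cv2.imread('pics/t4.png')[190:310,130:265];b=cv2.imread('pics/s4.png')[110:230,285:435]
C=np.zeros((360,800,3),np.uint8);C[:356,:400]=cv2.resize(a,(400,356),interpolation=3);C[:320,400:]=cv2.resize(b,(400,320),interpolation=3);cv2.imwrite('pics/c4.png',C)
E
```

```text
time: 11.7
eef_pos: [0.5462, 0.0825, 0.0952]
tool_rot: [0.692, 0.722, -0.004, -0.003]
wrist_force: [-7.6, 0.7, 3.7]
grip_width: 0.0172
grip_force: 69.1
t 11.7 tcp [0.5462474  0.08254934 0.09518924] heading y 2.4616238749342267 tilt [-9.91002683e-03 -4.01630414e-04 -9.99950814e-01] F [-7.56297347  0.70907448  3.65868897] grip 0.017240670334618645 69.124356508255 q7 0.09398981460575856
d tool [ 0.07991011  0.00498505 -0.00045828] rz None
r 0.08006571115339026 ang -1.590189162989543 Ftool [ 1.03333894 -7.56145676 -3.58384453]
```

View pics/c4.png

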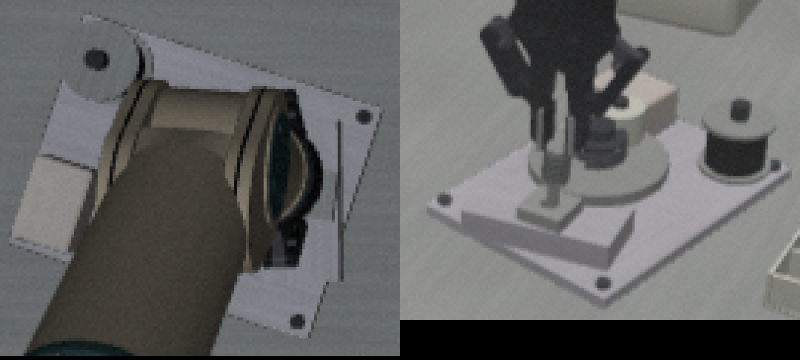

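The scene view shows the pin through the lug and the lug turned well round, nearly over the slot at about (545,215). There is light contact on the plate. Now I feel for the slot in small steps.

```bash
echo '[0.0001, 0.003, 0, 0, 0, -0.0375, 0, 0, 0.001, 0, 0, 0, 0, 0, 0, 0, 0, 0, 0, 0, 0, 0, 0, 0]' | python3 -m jog; python3 -c 'from h import *;pol()'
```

```text
time: 12.2
eef_pos: [0.549, 0.0826, 0.0944]
tool_rot: [0.679, 0.735, -0.004, -0.003]
wrist_force: [-7.5, -0.2, 3.8]
grip_width: 0.0173
grip_force: 69.4
t 12.2 tcp [0.54901473 0.08264229 0.09435183] heading y 4.545581724454634 tilt [-9.85848069e-03 -6.83383703e-04 -9.99951170e-01] F [-7.50908191 -0.20544868  3.79667096] grip 0.017271887399948036 69.4299066066742 q7 0.11948525218763618
d tool [ 0.07980261  0.00511332 -0.00129077] rz None
r 0.07996693691655418 ang -1.5556052892578442 Ftool [ 0.39068107 -7.53889613 -3.72231703]
```

```bash
echo '[0, 0.0015, 0, 0, 0, -0.0188, 0, 0, 0.001, 0, 0, 0, 0, 0, 0, 0, 0, 0, 0, 0, 0, 0, 0, 0]' | python3 -m jog; python3 -c 'from h import *;pol()'
echo '[0, 0, 0.0015, 0, 0, 0, 0, 0, 0, 0, 0, 0, 0, 0, 0, 0, 0, 0]' | python3 -m jog; python3 -c 'from h import *;pol()'
```

```text
time: 12.6
eef_pos: [0.5502, 0.0826, 0.094]
tool_rot: [0.672, 0.741, -0.004, -0.004]
wrist_force: [-9.4, -1.7, 10.0]
grip_width: 0.017
grip_force: 70.0
t 12.6 tcp [0.55020612 0.08264581 0.09399487] heading y 5.6183039434674695 tilt [-1.03214009e-02 -5.99248018e-04 -9.99946553e-01] F [-9.38660298 -1.66927977 10.02229341] grip 0.017042039220664364 70.03992676734924 q7 0.13285717020341517
d tool [ 0.07980635  0.00541615 -0.00162813] rz None
r 0.07999039075135975 ang -1.540711726523852 Ftool [-0.73819513 -9.60796324 -9.92387455]
time: 12.9
eef_pos: [0.5509, 0.0827, 0.0936]
tool_rot: [0.672, 0.741, -0.003, -0.003]
wrist_force: [-9.6, -0.5, 18.0]
grip_width: 0.0168
grip_force: 71.0
t 12.9 tcp [0.55089117 0.08268332 0.09355278] heading y 5.612382210391596 tilt [-8.77704855e-03 -1.89874208e-04 -9.99961463e-01] F [-9.59693528 -0.50341846 17.95156702] grip 0.01682996183897113 70.98154306411743 q7 0.13348241285847628
d tool [ 0.07983727  0.00472123 -0.00203518] rz None
r 0.07997643667723572 ang -1.5321356762466214 Ftool [  0.44951584  -9.75693568 -17.86654687]
```

The tip is dropping as it moves forward, which fits it riding down the slot's near chamfer. I ease the press and move further forward.

```bash
echo '[0, 0.001, -0.0015, 0, 0, -0.0125, 0, 0.001, 0, 0, 0, -0.0125, 0, 0, 0, 0, 0, 0, 0, 0, 0, 0, 0, 0]' | python3 -m jog; python3 -c 'from h import *;pol()'
```

```text
time: 13.3
eef_pos: [0.5512, 0.0826, 0.0938]
tool_rot: [0.662, 0.749, -0.004, -0.004]
wrist_force: [-10.8, -1.2, 11.4]
grip_width: 0.0171
grip_force: 70.4
t 13.3 tcp [0.55120199 0.08256859 0.09382871] heading y 7.0422400373957545 tilt [-1.23722960e-02 -9.75622225e-04 -9.99922984e-01] F [-10.82987616  -1.23600387  11.37802903] grip 0.017061299425200002 70.43636083602905 q7 0.1499431818554182
d tool [ 0.07984575  0.00641316 -0.00180715] rz None
r 0.08010368628777471 ang -1.5283137762562378 Ftool [  0.1072419  -11.03994486 -11.24195644]
```

```bash
echo '[0, 0, -0.0012, 0, 0, 0, 0, 0, 0, 0, 0, 0, 0, 0, 0, 0, 0, 0]' | python3 -m jog; python3 -c 'from h import *;pol()'
echo '[0, 0.001, 0, 0, 0, -0.0125, 0, 0, 0, 0, 0, 0, 0, 0, 0, 0, 0, 0]' | python3 -m jog; python3 -c 'from h import *;pol()'
```

```text
time: 13.6
eef_pos: [0.5508, 0.0826, 0.0941]
tool_rot: [0.662, 0.749, -0.005, -0.005]
wrist_force: [-9.2, -0.9, 4.5]
grip_width: 0.0169
grip_force: 70.1
t 13.6 tcp [0.55080981 0.08264852 0.09412083] heading y 7.052526084903932 tilt [-0.01327783 -0.0012397  -0.99991108] F [-9.20385518 -0.92390339  4.48552982] grip 0.016903368145521496 70.10470747947693 q7 0.14947919380430494
d tool [ 0.07971673  0.00680902 -0.00153819] rz None
r 0.08000811570819323 ang -1.5331686348249622 Ftool [ 0.21487331 -9.3066237  -4.36177833]
time: 13.9
eef_pos: [0.5517, 0.0827, 0.0941]
tool_rot: [0.658, 0.753, -0.005, -0.005]
wrist_force: [-8.6, -0.1, 5.2]
grip_width: 0.0173
grip_force: 70.1
t 13.9 tcp [0.55167144 0.08265343 0.09408698] heading y 7.764802919411235 tilt [-0.01359579 -0.00136834 -0.99990664] F [-8.6136138  -0.1287903   5.23663172] grip 0.01733432479058566 70.12316465377808 q7 0.15804605367464725
d tool [ 0.07973736  0.00694409 -0.00156964] rz None
r 0.08004025355002711 ang -1.5224088333551449 Ftool [ 1.0386122  -8.62275028 -5.11885766]
```

```bash
for i in 1 2 3; do :; done; echo '[0, 0.0012, 0, 0, 0, -0.015, 0, 0, 0, 0, 0, 0, 0, 0, 0, 0, 0, 0]' | python3 -m jog; python3 -c 'from h import *;pol()'
echo '[0, 0.0012, 0, 0, 0, -0.015, 0, 0, 0, 0, 0, 0, 0, 0, 0, 0, 0, 0]' | python3 -m jog; python3 -c 'from h import *;pol()'
```

```text
time: 14.2
eef_pos: [0.5535, 0.0829, 0.0941]
tool_rot: [0.652, 0.758, -0.004, -0.004]
wrist_force: [-7.6, -0.1, 2.0]
grip_width: 0.0171
grip_force: 69.9
t 14.2 tcp [0.55354175 0.08287098 0.09406717] heading y 8.626446311477872 tilt [-0.01220285 -0.00135482 -0.99992462] F [-7.59139976 -0.07709454  1.98116359] grip 0.01705422859883173 69.9242627620697 q7 0.1683432056084945
d tool [ 0.07968906  0.00626262 -0.00157067] rz None
r 0.07993549761487985 ang -1.4989046665571442 Ftool [ 1.06335162 -7.54082297 -1.88827308]
time: 14.5
eef_pos: [0.5549, 0.083, 0.0941]
tool_rot: [0.646, 0.763, -0.004, -0.004]
wrist_force: [-7.5, -0.4, 1.6]
grip_width: 0.0171
grip_force: 69.9
t 14.5 tcp [0.55488929 0.08297131 0.09405209] heading y 9.484906511246683 tilt [-0.01192489 -0.00149519 -0.99992778] F [-7.45825552 -0.41123063  1.55821843] grip 0.017110779546789585 69.92449164390564 q7 0.17857785662390974
d tool [ 0.0797091   0.00611043 -0.00158231] rz None
r 0.07994364500989158 ang -1.4820010422705538 Ftool [ 0.82414084 -7.44223603 -1.46855219]
```

Both the resistance and the upward force have dropped, so the tip is probably over the slot. I press down gently.

```bash
echo '[0, 0, 0.0015, 0, 0, 0, 0, 0, 0, 0, 0, 0, 0, 0, 0, 0, 0, 0]' | python3 -m jog; python3 -c 'from h import *;pol()'
```

```text
time: 14.8
eef_pos: [0.555, 0.083, 0.0926]
tool_rot: [0.646, 0.763, -0.004, -0.004]
wrist_force: [-7.0, -1.0, 3.0]
grip_width: 0.0169
grip_force: 70.0
t 14.8 tcp [0.55502686 0.0829525  0.09262965] heading y 9.481376562498522 tilt [-0.01161441 -0.00148859 -0.99993144] F [-7.04044837 -1.02254471  3.03297326] grip 0.016935632264485176 70.03095746040344 q7 0.17915976329582628
d tool [ 0.07975126  0.00595679 -0.00300478] rz None
r 0.07997469841174117 ang -1.4803085344151614 Ftool [ 0.15248852 -7.1477127  -2.94947252]
```

```bash
echo '[0, 0, 0.001, 0, 0, 0, 0, 0, 0.001, 0, 0, 0, 0, 0, 0, 0, 0, 0, 0, 0, 0, 0, 0, 0]' | python3 -m jog; python3 -c 'from h import *;pol()'
```

```text
time: 15.2
eef_pos: [0.5551, 0.083, 0.0908]
tool_rot: [0.646, 0.763, -0.004, -0.004]
wrist_force: [-8.1, -1.6, 2.8]
grip_width: 0.0168
grip_force: 70.2
t 15.2 tcp [0.55513257 0.08295313 0.09077463] heading y 9.479547964408953 tilt [-0.01134501 -0.00141639 -0.99993464] F [-8.0669853  -1.55740138  2.75437434] grip 0.01679438125700742 70.16781449317932 q7 0.17992541824665692
d tool [ 0.07976919  0.00582953 -0.00485468] rz None
r 0.0799836877702894 ang -1.478991565327115 Ftool [-0.20628358 -8.24425157 -2.6604684 ]
```

It is going in, at under 3 N.

```bash
echo '[0, 0, 0.0015, 0, 0, 0, 0, 0, 0.0015, 0, 0, 0, 0, 0, 0.001, 0, 0, 0, 0, 0, 0, 0, 0, 0]' | python3 -m jog; python3 -c 'from h import *;pol()' | sed -n 1,3p
```

```text
time: 15.6
eef_pos: [0.5551, 0.083, 0.0868]
tool_rot: [0.646, 0.763, -0.004, -0.004]
wrist_force: [-8.4, -0.9, 3.0]
grip_width: 0.0169
grip_force: 70.2
t 15.6 tcp [0.55508559 0.08298067 0.08675815] heading y 9.478390403095977 tilt [-0.01140404 -0.00140144 -0.99993399] F [-8.35806203 -0.93020954  2.99918516] grip 0.016945155290444283 70.21496772766113 q7 0.18138553927813197
d tool [ 0.07973652  0.00582335 -0.00886977] rz None
r 0.07995197207642335 ang -1.4795451893752734 Ftool [ 0.46029747 -8.43101353 -2.90236788]
```

```bash
echo '[0, 0, 0.0015, 0, 0, 0, 0, 0, 0.0015, 0, 0, 0, 0, 0, 0.001, 0, 0, 0, 0, 0, 0, 0, 0, 0]' | python3 -m jog; python3 -c 'from h import *;pol()' | tail -1
```

```text
time: 16.0
eef_pos: [0.5551, 0.083, 0.0827]
tool_rot: [0.646, 0.763, -0.004, -0.004]
wrist_force: [-7.9, -1.1, 3.1]
grip_width: 0.0169
grip_force: 70.3
r 0.07992882993405359 ang -1.4796747376499308 Ftool [ 0.24943175 -7.99806747 -3.04311977]
```

```bash
echo '[0, 0, 0.0015, 0, 0, 0, 0, 0, 0.0015, 0, 0, 0, 0, 0, 0.0015, 0, 0, 0, 0, 0, 0.0015, 0, 0, 0, 0, 0, 0, 0, 0, 0]' | python3 -m jog; echo '[0, 0, 0.001, 0, 0, 0, 0, 0, 0.001, 0, 0, 0, 0, 0, 0, 0, 0, 0, 0, 0, 0, 0, 0, 0]' | python3 -m jog;python3 -c 'from h import *;pol()' | tail -1
```

```text
time: 16.5
eef_pos: [0.5552, 0.083, 0.0767]
tool_rot: [0.646, 0.763, -0.004, -0.004]
wrist_force: [-8.1, -0.7, 2.1]
grip_width: 0.0171
grip_force: 70.3
time: 16.9
eef_pos: [0.5552, 0.083, 0.0748]
tool_rot: [0.646, 0.763, -0.004, -0.004]
wrist_force: [-8.6, -1.2, 3.7]
grip_width: 0.0168
grip_force: 70.4
r 0.07995116075129004 ang -1.4784684551669125 Ftool [ 0.21118648 -8.72715509 -3.64983479]
```

```bash
echo '[0, 0, 0.001, 0, 0, 0, 0, 0, 0.0005, 0, 0, 0, 0, 0, 0, 0, 0, 0]' | python3 -m jog; echo '[0, 0, 0.001, 0, 0, 0, 0, 0, 0, 0, 0, 0]' | python3 -m jog;echo '[0, 0, 0.001, 0, 0, 0, 0, 0, 0, 0, 0, 0, 0, 0, 0, 0, 0, 0]' | python3 -m jog
```

```text
time: 17.2
eef_pos: [0.5552, 0.083, 0.0734]
tool_rot: [0.646, 0.763, -0.004, -0.004]
wrist_force: [-7.3, -0.9, 4.0]
grip_width: 0.0171
grip_force: 70.5
time: 17.4
eef_pos: [0.5558, 0.0831, 0.0731]
tool_rot: [0.646, 0.763, -0.004, -0.003]
wrist_force: [-9.7, -1.1, 8.9]
grip_width: 0.0175
grip_force: 71.3
time: 17.7
eef_pos: [0.5559, 0.0832, 0.0729]
tool_rot: [0.646, 0.763, -0.003, -0.003]
wrist_force: [-11.2, -0.7, 15.0]
grip_width: 0.0171
grip_force: 72.3
```

The pin has stopped at z = 0.073, which is where the shoulder should meet the lug. Now I ease it back slowly so the slot wall takes the spring load, keeping a light press.

```bash
echo '[0, -0.0008, -0.0005, 0, 0, 0, 0, -0.0008, 0, 0, 0, 0, 0, -0.0008, 0, 0, 0, 0, 0, -0.0008, 0, 0, 0, 0, 0, 0, 0, 0, 0, 0]' | python3 -m jog;python3 -c 'from h import *;pol()' | tail -1; echo '[0, -0.0008, 0, 0, 0, 0, 0, -0.0008, 0, 0, 0, 0, 0, -0.0008, 0, 0, 0, 0, 0, 0, 0, 0, 0, 0]' | python3 -m jog;python3 -c 'from h import *;pol()' | tail -1
```

```text
time: 18.2
eef_pos: [0.5535, 0.0827, 0.073]
tool_rot: [0.646, 0.763, -0.003, -0.003]
wrist_force: [-8.2, -1.4, 10.6]
grip_width: 0.0174
grip_force: 71.4
r 0.08009512645134066 ang -1.5000377327774994 Ftool [ -0.01574211  -8.41167411 -10.56323096]
time: 18.6
eef_pos: [0.5523, 0.0826, 0.073]
tool_rot: [0.646, 0.763, -0.002, -0.002]
wrist_force: [-6.1, -0.7, 7.2]
grip_width: 0.0171
grip_force: 71.1
r 0.08012508730466522 ang -1.5140083340770334 Ftool [ 0.32847416 -6.12462872 -7.13844713]
```

```bash
echo '[0, -0.0008, 0, 0, 0, 0, 0, -0.0008, 0, 0, 0, 0, 0, -0.0008, 0, 0, 0, 0, 0, -0.0008, 0, 0, 0, 0, 0, 0, 0, 0, 0, 0]' | python3 -m jog;python3 -c 'from h import *;pol()' | tail -1; echo '[0, -0.0006, 0, 0, 0, 0, 0, -0.0006, 0, 0, 0, 0, 0, 0, 0, 0, 0, 0, 0, 0, 0, 0, 0, 0]' | python3 -m jog;python3 -c 'from h import *;pol()'
```

```text
time: 19.1
eef_pos: [0.5515, 0.0825, 0.073]
tool_rot: [0.646, 0.763, -0.0, -0.0]
wrist_force: [-3.9, 0.7, 5.8]
grip_width: 0.0173
grip_force: 70.9
r 0.08019016027908679 ang -1.5242669928331074 Ftool [ 1.35494968 -3.70180564 -5.76152912]
time: 19.5
eef_pos: [0.5512, 0.0824, 0.073]
tool_rot: [0.646, 0.764, 0.0, 0.0]
wrist_force: [-3.7, 1.1, 4.7]
grip_width: 0.0169
grip_force: 70.8
t 19.5 tcp [0.55117486 0.08240357 0.0729727 ] heading y 9.55436289227312 tilt [ 4.49767343e-04  1.26852247e-04 -9.99999891e-01] F [-3.67243314  1.10123089  4.687229  ] grip 0.01693443812487553 70.84994316101074 q7 0.19027007910895574
d tool [ 0.07964531  0.00999374 -0.02261865] rz None
r 0.08026741445627213 ang -1.5287387416389078 Ftool [ 1.69575441 -3.43652725 -4.68874054]
```

```bash
echo '[-0.0005, -0.0007, 0, 0, 0, 0, -0.0005, -0.0007, 0, 0, 0, 0, 0, -0.0006, 0, 0, 0, 0, 0, 0, 0, 0, 0, 0]' | python3 -m jog;python3 -c 'from h import *;pol()' | tail -1
python3 - <<'E'
from h import *
snap('wrist','w5');snap('scene','s5')
a=cv2.imread('pics/w5.png')[120:360,160:480];b=cv2.imread('pics/s5.png')[110:230,285:435]
C=np.zeros((330,800,3),np.uint8);C[:300,:400]=cv2.resize(a,(400,300));C[:320,400:]=cv2.resize(b,(400,320),interpolation=3);cv2.imwrite('pics/c5.png',C)
E
```

```text
time: 19.9
eef_pos: [0.5502, 0.0817, 0.073]
tool_rot: [0.646, 0.764, 0.001, 0.001]
wrist_force: [0.0, 3.2, 0.6]
grip_width: 0.0173
grip_force: 70.5
r 0.08092979019512156 ang -1.5408053202468475 Ftool [ 3.11592735  0.56114596 -0.63515099]
```

View pics/c5.png

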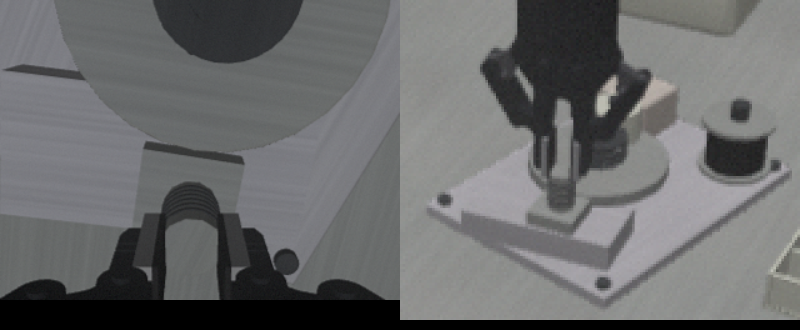

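The knob is seated on the lug and the forces are near zero. I take off the residual radial force, press lightly once more, then release.

```bash
echo '[0.0012, 0, 0.0006, 0, 0, 0, 0, 0, 0.0006, 0, 0, 0, 0, 0, 0, 0, 0, 0, 0, 0, 0, 0, 0, 0]' | python3 -m jog;python3 -c 'from h import *;pol()' | tail -1
```

```text
time: 20.4
eef_pos: [0.5501, 0.0819, 0.0727]
tool_rot: [0.646, 0.763, 0.001, 0.001]
wrist_force: [-0.9, 2.4, 8.7]
grip_width: 0.0174
grip_force: 71.6
r 0.08071098043754794 ang -1.5423589902125039 Ftool [ 2.5642679  -0.49260914 -8.67010955]
```

```bash
echo '[0, 0, -0.0008, 0, 0, 0, 0, 0, 0, 0, 0, 0]' | python3 -m jog 
echo '[0, 0, 0, 0, 0, 0, 0, 0, 0, 0, 0, 0, 0, 0, 0, 0, 0, 0, 0, 0, 0, 0, 0, 0]' | python3 -m jog 0.045
echo '[0, 0, -0.01, 0, 0, 0, 0, 0, -0.02, 0, 0, 0, 0, 0, -0.03, 0, 0, 0, 0, 0, -0.04, 0, 0, 0, 0, 0, -0.04, 0, 0, 0, 0, 0, 0, 0, 0, 0, 0, 0, 0, 0, 0, 0]' | python3 -m jog
python3 - <<'E'
from h import *
snap('wrist','w6');snap('scene','s6'); pol()
a=cv2.imread('pics/w6.png');b=cv2.imread('pics/s6.png')[110:230,285:435]
C=np.zeros((330,800,3),np.uint8);C[:300,:400]=cv2.resize(a,(400,300));C[:320,400:]=cv2.resize(b,(400,320),interpolation=3);cv2.imwrite('pics/c6.png',C)
E
```

```text
time: 20.6
eef_pos: [0.5498, 0.0819, 0.0728]
tool_rot: [0.646, 0.763, 0.001, 0.001]
wrist_force: [1.4, 3.5, 3.5]
grip_width: 0.0172
grip_force: 70.9
time: 21.0
eef_pos: [0.5485, 0.0818, 0.0722]
tool_rot: [0.646, 0.763, -0.001, -0.0]
wrist_force: [-0.3, 0.6, -0.1]
grip_width: 0.045
grip_force: 0.0
time: 21.7
eef_pos: [0.5494, 0.0823, 0.214]
tool_rot: [0.646, 0.764, 0.001, 0.001]
wrist_force: [-1.2, 0.4, 0.3]
grip_width: 0.0454
grip_force: 0.0
t 21.8 tcp [0.54803482 0.08216861 0.21194035] heading y 9.561736536063833 tilt [-1.65698903e-03 -1.32319949e-04 -9.99998618e-01] F [ 0.34479091  0.48504845 -1.10432547] grip 0.04497772980616705 0.0 q7 0.13433414232268723
d tool [0.07933614 0.01332155 0.11632994] rz None
r 0.08043172879631426 ang -1.567876785985076 Ftool [0.4208767  0.42240044 1.10368845]
```

View pics/c6.png

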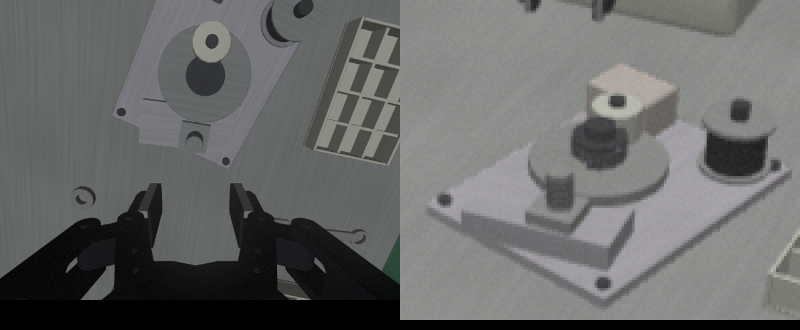

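The wheel is holding with the gripper clear and the knob is on the lug. One numeric check of the knob's height before handing in.

Run:
```python
from h import *
c=px2w('s6',344.2,186.9,.05);print(c,np.hypot(*(c[:2]-[.5478,.1626])))
q=np.array([.5478,.1626,0])+.082*np.array([np.cos(-1.545),np.sin(-1.545),0])
for z in(.05,.084): print(w2px('s6',q+[0,0,z]),w2px('w6',q+[0,0,z]))
a=cv2.imread('pics/s6.png')[160:205,320:370];b=cv2.imread('pics/w6.png')[185:255,270:350]
C=np.zeros((420,800,3),np.uint8);C[:360,:400]=cv2.resize(a,(400,360),interpolation=3);C[:350,400:]=cv2.resize(b,(400,350),interpolation=3);cv2.imwrite('pics/c7.png',C)
```

```text
[0.54926561 0.0820515  0.05      ] 0.0805618284352262
[344.20136501 187.3055483 ] [313.68054047 221.72398274]
[344.65029407 173.98250618] [313.95048017 231.78793882]
```

View pics/c7.png

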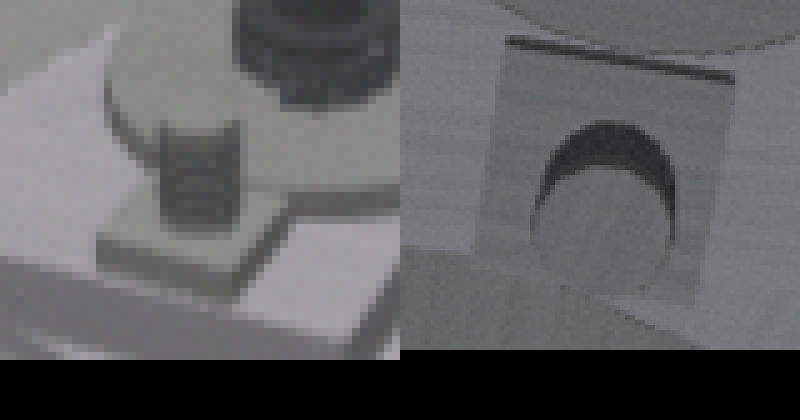

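The knob stands upright with its shoulder flush on the lug. Its top centre is near (345,174), matching the prediction for a fully seated pin.

```bash
python3 -c 'from station import bot;print(bot.close_job())'
```

```text
the job is handed in; nothing more can be done
None
```

Job handed in at about 22 s: the lock pin is through the lug and in the slot with its shoulder down on the lug, and the wheel stayed put after release; the highest press I read was 18 N, and nothing else was handled.

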